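# Turn the mirrored wing stays round and lock the rack

## Task

The wing stays lean side by side in the rack, and all of their toes should point towards the lever end: take out only those that stand the wrong way round, turn each one round and set it back on the ledge against the slanted board, toe down, leaving the right ones where they are. Then squeeze the red release button in the lever's grip and, keeping it squeezed, swing the lever all the way down so that the yellow bar locks the stays in. Leave the spray can, the wheel and the screwdriver alone, and let go of everything.

Things in the scene. Friction and masses are not known exactly. Their poses are not given: they have to be found in the camera images.
- rack: fixed metal rack. Origin on the work surface, below the inner edge of the ledge, half-way along. x: out of its open front, away from the robot; y along it; z up. The lever stands at its -y end. Base plate 12 mm thick, x -75 to 75 mm. A stay that is home has its middle at about x -22, z 95 mm here, and if right its toe along -y. Stays stand about 80 mm apart (y -80, 0, 80).
- ledge (a point): middle of the line where the ledge's top meets the board's front, 45 mm above the work surface. The board leans back 28 degrees, its top towards the rack's -x; 250 mm long, 6 mm thick, it ends 60 mm up the slope, so the top 50 mm of a stay stand free before and behind. The ledge is square to the board and 22 mm deep. Home: lower edge on the ledge, back on the board.
- jaw (a joint): the yellow locking bar along the ledge's front edge, turned by the lever only: 0 rad open (23 mm or more clear of the board and less than 15 mm above the ledge, along the slope), 1.9 closed, 3 mm in front of the toes.
- stay_1_mid (a point): one of three identical flat orange L-shaped stays, 8 mm thick, about 55 g. Stem 20 mm wide, 110 mm long; at its foot a toe 24 mm high points sideways to 36 mm from the stem's centre line. This point: the stem's centre (length, width, thickness). z along the stem to its free top, x the way the toe points, y out of the face with a white label. Places along the rack vary; some stand the wrong way round.
- stay_2_mid (a point): one of three identical flat orange L-shaped stays, 8 mm thick, about 55 g. Stem 20 mm wide, 110 mm long; at its foot a toe 24 mm high points sideways to 36 mm from the stem's centre line. This point: the stem's centre (length, width, thickness). z along the stem to its free top, x the way the toe points, y out of the face with a white label. Places along the rack vary; some stand the wrong way round.
- stay_3_mid (a point): one of three identical flat orange L-shaped stays, 8 mm thick, about 55 g. Stem 20 mm wide, 110 mm long; at its foot a toe 24 mm high points sideways to 36 mm from the stem's centre line. This point: the stem's centre (length, width, thickness). z along the stem to its free top, x the way the toe points, y out of the face with a white label. Places along the rack vary; some stand the wrong way round.
- lever (a joint): lever angle in rad: 0 upright (as at the start, where a catch holds it), 1.05 swung all the way down towards the robot (the rack's -x); it turns about the rack's y axis, stays where it is left (friction about 0.2 N m) and is blocked by the catch at 0 unless the release is pressed in by at least 4 mm.
- lever_grip (a point): centre of the lever's black square grip, 95 mm from the pivot; 22 x 22 mm, 58 mm long, ending 28 mm beyond this point. z along the lever away from the pivot, y as the rack's y. The red button, 15 x 30 mm, sits here in the grip's -y side, 8 mm proud, and is squeezed in towards +y. Between grip and board end 49 mm are free.
- lever_pivot (a point): the lever's pivot, 50 mm above the work surface; axis along the rack's y.
- release (a joint): travel of the red button in m: 0 out, 0.006 fully squeezed in (spring, 2.4 N at the start to 6 N at the end); it springs out when let go, also when the lever is down.
- spray_can: bystander: blue-labelled can, 52 mm wide, 130 mm high, standing; origin under its centre.
- wheel: bystander: small model-car wheel lying flat, 64 mm wide, 26 mm high; origin under its centre.
- driver: bystander: screwdriver lying on the table in front of the rack.
Not all that is in view belongs to the job. What is shaped like the part that bears stay_3_mid but turquoise is not meant. Leave any turquoise look-alike of the part that bears stay_1_mid alone.

How it is judged (in metres and radians):
On the way, in this order (a step that is already met when the one before it is completed fails the run):
1. all three stays stand home in the rack with their toes towards the lever, the lever still up (angle between each of stay_1_mid, stay_2_mid, stay_3_mid's own y axis and vertical below 1.22 rad and angle between stay_1_mid's own z axis and vertical between 0.38 and 0.61 rad and angle between the x axis of each of stay_1_mid, stay_2_mid, stay_3_mid and the y axis of rack, either way round below 0.14 rad and x of stay_1_mid in the frame of rack between -0.032 and -0.013 m and y of stay_1_mid in the frame of rack between -0.125 and 0.125 m and z of stay_1_mid in the frame of rack between 0.089 and 0.102 m and angle between stay_2_mid's own z axis and vertical between 0.38 and 0.61 rad and x of stay_2_mid in the frame of rack between -0.032 and -0.013 m and y of stay_2_mid in the frame of rack between -0.125 and 0.125 m and z of stay_2_mid in the frame of rack between 0.089 and 0.102 m and angle between stay_3_mid's own z axis and vertical between 0.38 and 0.61 rad and x of stay_3_mid in the frame of rack between -0.032 and -0.013 m and y of stay_3_mid in the frame of rack between -0.125 and 0.125 m and z of stay_3_mid in the frame of rack between 0.089 and 0.102 m and value of joint lever below 0.15 rad), for 0.2 s.
2. the lever is swung all the way down (value of joint lever above 0.95 rad), for 0.2 s.
At the end, for the whole second after the job is handed in: All stays stand toe down on the ledge against the board, toes towards the lever end (leaning 22 to 35 degrees, in line with the rack within 8 degrees, middles within 6 mm of home in height and 8 mm across, anywhere along the board); lever over 0.95 rad; release button out (under 2 mm) (angle between each of stay_1_mid, stay_2_mid, stay_3_mid's own y axis and vertical below 1.22 rad and angle between stay_1_mid's own z axis and vertical between 0.38 and 0.61 rad and angle between the x axis of each of stay_1_mid, stay_2_mid, stay_3_mid and the y axis of rack, either way round below 0.14 rad and x of stay_1_mid in the frame of rack between -0.032 and -0.013 m and y of stay_1_mid in the frame of rack between -0.125 and 0.125 m and z of stay_1_mid in the frame of rack between 0.089 and 0.102 m and angle between stay_2_mid's own z axis and vertical between 0.38 and 0.61 rad and x of stay_2_mid in the frame of rack between -0.032 and -0.013 m and y of stay_2_mid in the frame of rack between -0.125 and 0.125 m and z of stay_2_mid in the frame of rack between 0.089 and 0.102 m and angle between stay_3_mid's own z axis and vertical between 0.38 and 0.61 rad and x of stay_3_mid in the frame of rack between -0.032 and -0.013 m and y of stay_3_mid in the frame of rack between -0.125 and 0.125 m and z of stay_3_mid in the frame of rack between 0.089 and 0.102 m and value of joint lever above 0.95 rad and value of joint release below 0.002 m); the robot touches nothing.
It fails at once if the lever is part-way down (0.25 to 0.85 rad) with the release button not squeezed in (value of joint lever between 0.25 and 0.85 rad and value of joint release below 0.0025 m).
It fails at once if a stay that stood right at the start is moved by more than 15 mm (distance of stay_1_mid from where it was at the start of the episode above 0.015 m).
It fails at once if the spray can is moved by more than 30 mm (distance of spray_can from where it was at the start of the episode above 0.03 m).
It fails at once if the wheel is moved by more than 30 mm (distance of wheel from where it was at the start of the episode above 0.03 m).
It fails at once if the screwdriver is moved by more than 30 mm (distance of driver from where it was at the start of the episode above 0.03 m).
It also fails if it takes over 69 s, if anything falls off the work surface, if the arm or the gripper's body presses on something with over 40 N, if the wrist force passes 120 N, or if a joint passes its speed limit or range.

## Robot

A 6-joint arm with a two-finger parallel gripper is mounted at the origin on the work surface. World frame = base frame: x ahead of the robot, y to its left, z up, the work surface at z = 0. Lengths are in mm, angles in rad, forces in N, time in s.
With the tool pointing down it reaches from about 275 to 750 mm from the base axis. Payload 10.2 kg.
Tool frame: the origin (TCP) lies at the very end of the fingers, on their centre line; the grasp point (between the pads) lies 19 mm behind it (ctrl.tcp_to_grasp is the distance from the TCP to the grasp point, in mm); z points along the fingers, x is the direction in which the jaws open and shut, and the axes are right-handed (so a half turn about z gives the same grasp; the last joint's range is limited). The gripper opens to 85 mm and grips with 20 to 120 N. Pads are 22 mm wide; open, the fingers measure 114 mm over their backs; the gripper's body (76 mm by 85 mm) begins 54 mm behind the grasp point. The pads swing forward as they close: fully open they stand 13 mm farther back than shut.
Start: joints at [-1.326, 0.313, 1.498, -0, 1.331, -0.223], TCP at [236.724, -468.607, 231.294] pointing down, gripper open.
Joint ranges: [-2.94, 2.94], [-0.97, 2.17], [0.19, 2.56], [-1.23, 4.37], [0.02, 3.11], [-2.88, 2.88]. Speed limits (rad/s): [2.39, 2.39, 3.01, 3.14, 3.14, 3.14].

## Interface

Orientations are given as a unit quaternion [w, x, y, z].
In Python, from rig import monitor, vision, order, ctrl gives the robot as it stands. The module is installed in compiled form; this text tells all that it offers.
- The arm moves only by the shell command python3 -m pendant 'ROWS' [FORCE]. ROWS is JSON, a list that holds one entry, the list of rows, each a list of 5 numbers: the closure, from -1 (fully open) to 1 (shut), then the shift along the world's x, y, z in m, then the turn about the world's z in degrees. In form: [[[fingers, dx, dy, dz, spin], ...]]. A call has 1 to 20 rows; each row is the pose to reach, as a shift and turn from the pose commanded when the call began; what a row does not reach only later rows make up. A row lasts 1/10 s, in which the tool goes at most 50 mm and 8.59 degrees, less where a joint would pass 70% of its speed; a pose out of reach is approached as far as the arm can. A call with a gripper value outside its range is refused whole. The fingers move at their own pace and stop on an object; FORCE is the grip in N (left out, the last holds). Time passes only in rows, so rows that repeat a pose let the fingers close. It gives the time, the measured TCP pose, the force and the opening at its end, in the units of the state.
- monitor.sense(): the state, without advancing time (a new reading comes with each control period).
- vision.capture(name): name is "side" or "top"; returns (picture, depth): 384x512x3 uint8, red, green, blue; 384x512 float32, mm along the optical axis (not along the pixel's ray), 0 where there is no reading.
- vision.camera_info(name): a dict with "fov_y" (degrees; the focal length in pixels is half the picture's height over the tangent of half this angle, whatever the lens; pixels are square), "cx", "cy" (the principal point, pixels), "R" (3x3) and "t" (3): a world point X has camera coordinates R X + t. Camera axes: x right, y down, z forward; pixel columns grow to the right and rows downward; lengths in mm; the calibration is good to about 2 mm. A picture is of the moment at which its call begins. camera_info takes no time and is no camera call.
- order.finish_job(): hands the job in, once; it reports no verdict.
The state is a dict: "time_s": time; "joints": joint angles; "dq": joint speeds; "tau": joint torques, N m; "eef_pos": TCP position; "ee_rot": TCP orientation; "force": force on the tool from outside, world axes, zero at the start; "wrist_torque": the same for the moment, N m; "grip_width": opening from 0.0 (shut) to 1.0 (fully open).
Only numpy, scipy, OpenCV 4.12 (cv2) and the standard library are available. Lean on these libraries where they do the work, as an engineer would, in place of code of your own. Each camera call takes 0.05 s, during which the arm holds its last target.

## Working session

There is one attempt and no reset: what is moved stays moved. The work goes in short steps, Python scripts to look and compute and a shell command to move; the robot and the scene stay as the last step left them, time stands still between calls to the robot, and variables do not carry over. Pictures are saved under pics/ and viewed, and the job is handed in when it is done.

```bash
mkdir -p pics; python3 - <<'E'
from rig import monitor, vision, order, ctrl
import cv2, numpy as np
print(monitor.sense()); print(ctrl.tcp_to_grasp)
for n in ("side","top"):
    p,d=vision.capture(n); cv2.imwrite(f"pics/{n}0.png",p[:,:,::-1]); np.savez(f"{n}0.npz",p=p,d=d)
    print(n,vision.camera_info(n), (d==0).mean())
E
```

```text
{'time_s': 0.0, 'joints': array([-1.32639493e+00,  3.13452428e-01,  1.49842509e+00,  5.36357333e-06,
        1.33100685e+00, -2.23438255e-01]), 'dq': array([ 1.26914600e-03,  9.80597365e-04,  3.74430233e-06,  6.50455818e-04,
       -6.88644738e-04, -1.58919254e-03]), 'tau': array([ 1.44183591e-04, -4.12269545e+01, -2.59738898e+01, -2.01124121e-04,
        4.18698110e-03,  1.08441009e-05]), 'eef_pos': array([ 236.66300609, -468.34733155,  230.73835242]), 'ee_rot': array([-4.53738929e-04,  8.51750371e-01, -5.23947410e-01, -4.59629088e-04]), 'force': array([ 0.07240103, -0.47150013, -0.24185183]), 'wrist_torque': array([-0.00766939,  0.0023848 , -0.06054908]), 'grip_width': 0.9985741836120559}
18.700000000000003
side {'fov_y': 56.85859455803179, 'cx': 256.6294983111402, 'cy': 182.89306196022486, 'R': array([[ 0.99178745, -0.12749407, -0.010145  ],
       [-0.08254397, -0.57748675, -0.81221644],
       [ 0.09769418,  0.80638348, -0.58326798]]), 't': array([-556.25853011,  173.36044725,  722.20335156])} 0.003926595052083333
top {'fov_y': 55.11460791743183, 'cx': 261.0407752193424, 'cy': 190.1740932677996, 'R': array([[ 0.00930132, -0.99990299, -0.01036847],
       [-0.99004217, -0.00775209, -0.14055748],
       [ 0.14046346,  0.01157259, -0.99001823]]), 't': array([ 59.97764834, 582.72043753, 959.34067764])} 0.0038909912109375
```

View pics/side0.png

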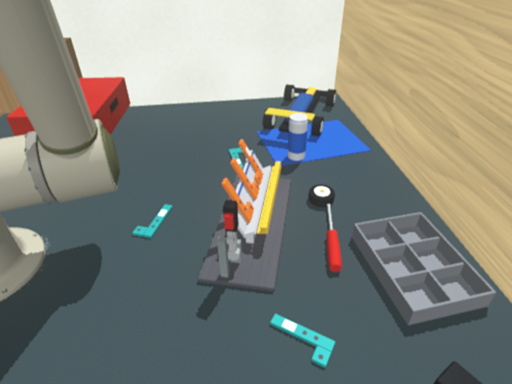

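View pics/top0.png

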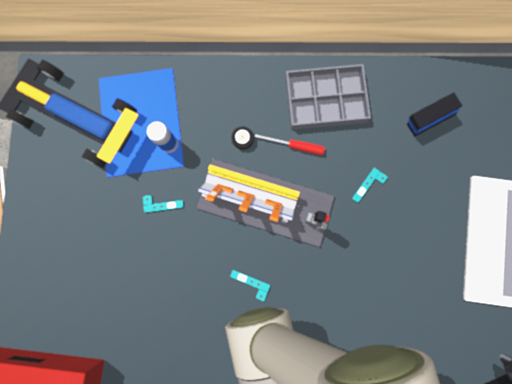

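```bash
python3 - <<'E'
import cv2, numpy as np
a=cv2.imread("pics/side0.png")[125:295,195:300]; b=cv2.imread("pics/top0.png")[150:255,190:345]
cv2.imwrite("pics/sc.png",cv2.resize(a,None,fx=3.5,fy=3.5,interpolation=cv2.INTER_CUBIC))
cv2.imwrite("pics/tc.png",cv2.resize(b,None,fx=5,fy=5,interpolation=cv2.INTER_CUBIC))
E
```

```text
(no output)
```

View pics/sc.png

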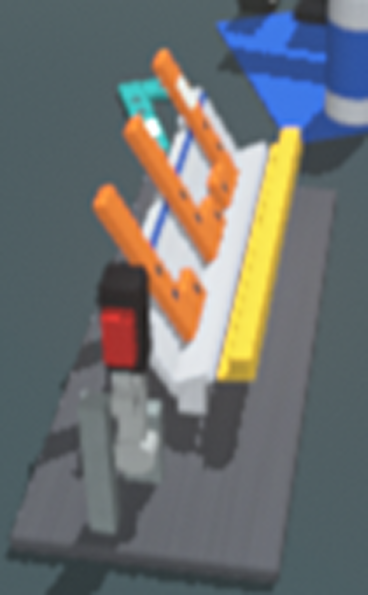

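View pics/tc.png

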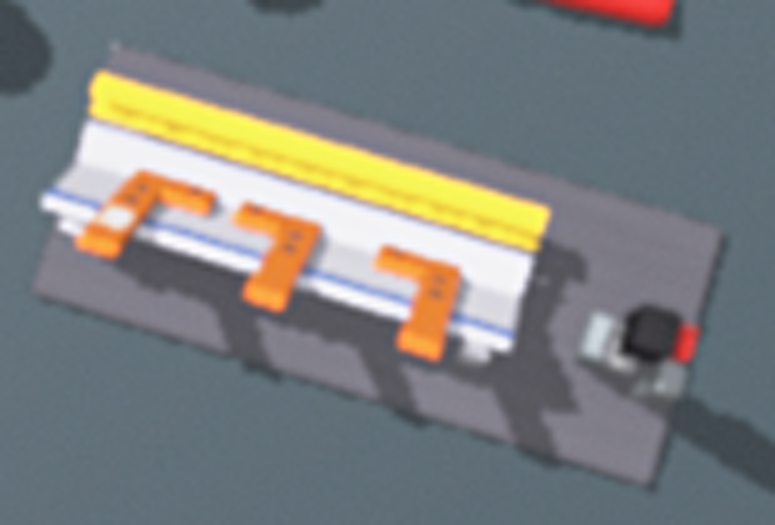

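```bash
cat > h.py <<'E'
import numpy as np, cv2
from rig import monitor, vision, order, ctrl
def info(n):
    c=vision.camera_info(n); f=192/np.tan(np.radians(c["fov_y"])/2); return f,c["cx"],c["cy"],np.array(c["R"]),np.array(c["t"])
def cloud(n,d):
    f,cx,cy,R,t=info(n); v,u=np.mgrid[0:384,0:512].astype(float)
    P=np.stack([(u-cx)/f*d,(v-cy)/f*d,d],-1); return (P-t)@R
def proj(n,X):
    f,cx,cy,R,t=info(n); c=np.atleast_2d(X)@R.T+t; return np.c_[f*c[:,0]/c[:,2]+cx,f*c[:,1]/c[:,2]+cy]
def masks(p):
    h=cv2.cvtColor(p,cv2.COLOR_RGB2HSV); H,S,V=[h[...,i].astype(int) for i in range(3)]
    return dict(orange=(H>5)&(H<17)&(S>150)&(V>110), yellow=(H>21)&(H<33)&(S>140)&(V>110), red=((H<4)|(H>175))&(S>150)&(V>80),
      white=(S<40)&(V>150), black=(V<45))
E
cat > a.py <<'E'
from h import *
for n in ("top","side"):
    z=np.load(f"{n}0.npz"); p,d=z["p"],z["d"]; C=cloud(n,d); M=masks(p)
    box=np.zeros((384,512),bool)
    if n=="top": box[150:255,190:345]=1
    else: box[125:295,195:285]=1
    print(n,"table z",np.median(C[...,2][(np.abs(C[...,0]-450)<300)&(np.abs(C[...,1])<300)]))
    Y=C[M["yellow"]&box&(d>0)]; m=Y.mean(0); w,v=np.linalg.eigh(np.cov((Y-m).T)); print("yellow",len(Y),m,v[:,2],"yaw",np.degrees(np.arctan2(-v[0,2],v[1,2])), "ext",np.percentile((Y-m)@v[:,2],[1,99]))
    for k in ("orange","red"):
        nn,L,st,ce=cv2.connectedComponentsWithStats((M[k]&box).astype(np.uint8))
        for i in range(1,nn):
            if st[i,4]>12:
                Q=C[(L==i)&(d>0)]; print(k,st[i],np.round(Q.mean(0)),np.round(Q.min(0)),np.round(Q.max(0)))
E
python3 a.py
```

```text
top table z 2.6186785411022555
yellow 753 [600.83132838  85.80440072  63.19982958] [-0.290882   -0.95674605  0.00496596] yaw 163.08901796850785 ext [-122.99574464  120.55785806]
orange [213 185  19   8  80] [581. 170.  76.] [567. 144.  54.] [593. 188. 107.]
orange [238 191  15  21 150] [547. 104.  99.] [516.  88.  10.] [574. 126. 148.]
orange [206 195  10   6  34] [549. 186. 140.] [542. 177. 129.] [556. 198. 146.]
orange [266 200  15  22 149] [524.  29. 100.] [493.  14.  10.] [553.  51. 148.]
red [301 150  24   5  71] [697. -85.  22.] [ 690. -110.   14.] [702. -47.  28.]
red [325 216   4   6  20] [499. -91. 164.] [493. -95. 159.] [505. -86. 175.]
side table z 1.5162807115241335
yellow 638 [598.62954401  63.63511963  64.75423613] [-0.28999413 -0.9568752  -0.01712488] yaw 163.13984906916662 ext [-141.43433283  100.32800374]
orange [231 140  31  59 491] [559. 130.  95.] [519.  84.  49.] [595. 198. 147.]
orange [222 178  31  44 357] [526.  23.  99.] [496. -71.  50.] [557.  50. 174.]
red [224 213  10  17 153] [502. -92. 147.] [494. -97. 121.] [510. -83. 162.]
```

```bash
cat > b.py <<'E'
from h import *
yaw=np.radians(-16.9); ex=np.array([np.cos(yaw),np.sin(yaw)]); ey=np.array([-ex[1],ex[0]])
for n in ("top","side"):
    z=np.load(f"{n}0.npz"); p,d=z["p"],z["d"]; C=cloud(n,d); M=masks(p)
    X=C[...,:2]@ex; Y=C[...,:2]@ey; Z=C[...,2]
    box=np.zeros((384,512),bool)
    if n=="top": box[150:255,190:345]=1
    else: box[125:295,195:300]=1
    box&=(d>0)&(Z>20)
    g=box&~M["orange"]&~M["yellow"]&~M["red"]&(cv2.cvtColor(p,cv2.COLOR_RGB2HSV)[...,1]<60)&(cv2.cvtColor(p,cv2.COLOR_RGB2HSV)[...,2]>120)
    print(n,"white Y ext",np.percentile(Y[g],[0,1,2,98,99,100]), g.sum())
    # profile: mean x,z for Z bins
    for lo in range(30,110,5):
        s=g&(Z>=lo)&(Z<lo+5)
        if s.sum()>5: print(lo,s.sum(),"X med %.1f  min %.1f max %.1f"%(np.median(X[s]),X[s].min(),X[s].max()))
    o=box&M["orange"]
    print("orange top Z>135:")
    s=o&(Z>130); print(np.c_[Y[s],X[s],Z[s]][np.argsort(Y[s])].round()[::3].tolist())
    s=box&M["red"]&(Y>-300)&(Z>90); print("red Y %s X %s Z %s"%tuple(np.percentile(a[s],[5,50,95]).round(1) for a in(Y,X,Z)))
    s=box&(p.max(-1)<60)&(Z>100); print("black Y %s X %s Z %s"%tuple(np.percentile(a[s],[5,50,95]).round(1) for a in(Y,X,Z)),s.sum())
E
python3 b.py
```

```text
top white Y ext [ 45.49725903  52.1516527   56.05629232 377.46662091 379.39259046
 382.19827951] 1448
40 13 X med 516.1  min 488.5 max 523.1
45 218 X med 520.1  min 483.1 max 537.6
50 388 X med 527.1  min 492.9 max 537.5
55 165 X med 531.1  min 474.7 max 535.5
60 48 X med 505.3  min 474.5 max 514.1
65 84 X med 502.8  min 473.9 max 514.5
70 63 X med 500.2  min 474.7 max 514.9
75 57 X med 497.6  min 474.1 max 500.0
80 86 X med 494.4  min 474.5 max 501.2
85 42 X med 492.9  min 491.7 max 495.8
90 23 X med 487.8  min 481.4 max 492.1
95 171 X med 484.3  min 480.8 max 496.6
100 33 X med 485.5  min 482.3 max 500.0
105 24 X med 490.5  min 484.5 max 497.1
orange top Z>135:
[[167.0, 472.0, 143.0], [168.0, 467.0, 144.0], [169.0, 471.0, 146.0], [170.0, 466.0, 145.0], [172.0, 473.0, 141.0], [174.0, 470.0, 148.0], [175.0, 475.0, 141.0], [177.0, 464.0, 145.0], [178.0, 477.0, 136.0], [180.0, 466.0, 143.0], [182.0, 472.0, 144.0], [183.0, 467.0, 144.0], [184.0, 464.0, 142.0], [245.0, 470.0, 147.0], [246.0, 467.0, 146.0], [248.0, 472.0, 143.0], [249.0, 475.0, 139.0], [250.0, 478.0, 131.0], [252.0, 470.0
[... 2087 characters left out ...]
 137.0], [250.0, 478.0, 134.0], [250.0, 473.0, 143.0], [251.0, 475.0, 141.0], [254.0, 470.0, 146.0], [255.0, 468.0, 146.0], [257.0, 478.0, 132.0], [257.0, 474.0, 142.0], [259.0, 476.0, 139.0], [259.0, 478.0, 133.0], [330.0, 477.0, 131.0], [331.0, 470.0, 140.0], [332.0, 474.0, 137.0], [332.0, 467.0, 145.0], [333.0, 467.0, 142.0], [333.0, 472.0, 134.0], [334.0, 476.0, 137.0], [335.0, 476.0, 139.0], [336.0, 471.0, 145.0], [338.0, 471.0, 147.0], [340.0, 475.0, 139.0], [342.0, 477.0, 135.0], [344.0, 477.0, 136.0], [345.0, 474.0, 141.0], [347.0, 476.0, 137.0]]
red Y [54.8 56.3 63.8] X [500.2 507.4 513.6] Z [128.8 148.6 161.3]
black Y [63.3 66.1 77.2] X [498.4 510.8 517.2] Z [127.6 169.6 174.5] 173
```

Candidates: orange L-stays in the rack at top-view pixels (215,190), (245,200) and (275,208). Turquoise look-alikes sit at (163,204), (250,282) and (370,185) and are not meant. In the crops, the left stay (white label visible) has its toe towards the lever, so it is right. The middle and right stays have their toes pointing away, so both must be turned. The lever is at (320,216), with its red button on the far right. I'll start with the stay nearest the lever.

```bash
python3 -m pendant '[[[-0.1,0.27,0.499,0,46.3],[-0.1,0.27,0.499,0,46.3],[-0.1,0.27,0.499,0,46.3],[-0.1,0.27,0.499,0,46.3],[-0.1,0.27,0.499,0,46.3],[-0.1,0.27,0.499,0,46.3],[-0.1,0.27,0.499,0,46.3],[-0.1,0.27,0.499,0,46.3],[-0.1,0.27,0.499,0,46.3],[-0.1,0.27,0.499,0,46.3],[-0.1,0.27,0.499,0,46.3],[-0.1,0.27,0.499,0,46.3],[-0.1,0.27,0.499,0,46.3],[-0.1,0.27,0.499,0,46.3],[-0.1,0.27,0.499,0,46.3]]]' 30
cat > snap.py <<'E'
import sys
from h import *
k=sys.argv[1]
ims=[]
for n,(a,b,c,e) in (("side",(100,290,170,330)),("top",(130,270,180,360))):
    p,d=vision.capture(n); np.savez(f"{n}_{k}.npz",p=p,d=d); 
    q=p[a:b,c:e,::-1]; s=570/q.shape[0] if n=="side" else 300/q.shape[0]
    s=min(s,(395)/q.shape[1]); q=cv2.resize(q,None,fx=s,fy=s,interpolation=cv2.INTER_CUBIC); ims.append(q)
H=max(i.shape[0] for i in ims); ims=[cv2.copyMakeBorder(i,0,H-i.shape[0],0,0,cv2.BORDER_CONSTANT) for i in ims]
cv2.imwrite(f"pics/{k}.png",np.hstack(ims))
s=monitor.sense(); print({a:np.round(s[a],3) for a in("time_s","joints","eef_pos","ee_rot","force","grip_width")})
E
python3 snap.py s1
```

```text
time_s: 1.6
eef_pos: [506.4, 29.4, 231.3]
ee_rot: [0.0, 0.989, -0.148, -0.0]
force: [-0.8, -0.4, -0.0]
grip_width: 0.548
{'time_s': np.float64(1.7), 'joints': array([-0.173,  0.274,  1.55 , -0.   ,  1.318,  0.123]), 'eef_pos': array([506.466,  29.389, 231.406]), 'ee_rot': array([ 0.   ,  0.989, -0.148,  0.   ]), 'force': array([-0.226,  0.477, -0.234]), 'grip_width': np.float64(0.549)}
```

View pics/s1.png

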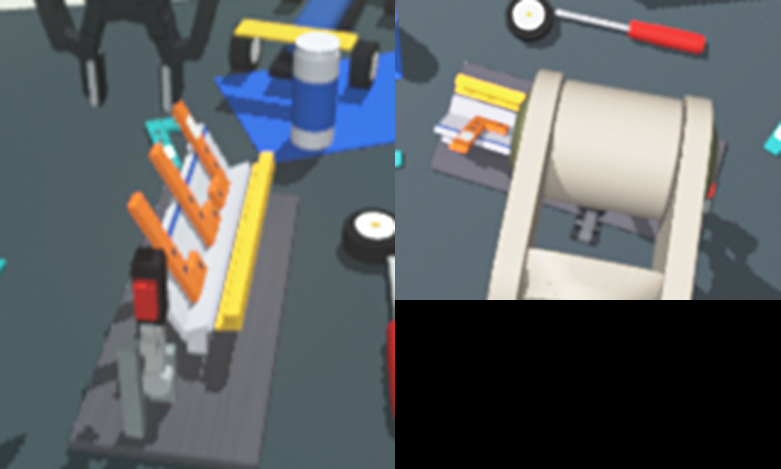

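```bash
python3 -m pendant '[[[-0.1,0,0.001,-0.05,0],[-0.1,0,0.001,-0.09,0],[-0.1,0,0.001,-0.11,0],[-0.1,0,0.001,-0.125,0],[-0.1,0,0.001,-0.125,0],[-0.1,0,0.001,-0.125,0]]]'; python3 snap.py s2
```

```text
time_s: 2.3
eef_pos: [506.9, 30.9, 106.9]
ee_rot: [0.0, 0.989, -0.147, 0.0]
force: [-0.4, -0.3, 0.3]
grip_width: 0.556
{'time_s': np.float64(2.4), 'joints': array([-0.17 ,  0.412,  1.709, -0.   ,  1.019,  0.126]), 'eef_pos': array([507.254,  31.031, 107.417]), 'ee_rot': array([ 0.   ,  0.989, -0.147,  0.001]), 'force': array([ 0.371, -0.101,  0.033]), 'grip_width': np.float64(0.547)}
```

View pics/s2.png

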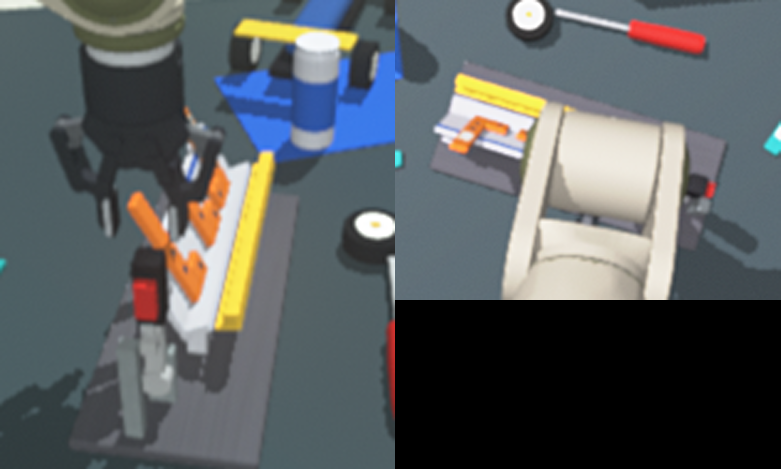

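The fingers straddle the stem of the stay nearest the lever (crop, around (150,215)). Next I push it upright by moving along rack +x while closing.

```bash
python3 -m pendant '[[[0.0,0.006,-0.002,0,0],[0.1,0.012,-0.0035,0,0],[0.2,0.018,-0.005,0,0],[0.25,0.024,-0.007,0,0],[0.3,0.03,-0.009,0,0],[0.4,0.035,-0.0105,0,0],[0.5,0.038,-0.0115,0,0],[0.6,0.04,-0.012,0,0],[0.7,0.04,-0.012,0,0],[1,0.04,-0.012,0,0],[1,0.04,-0.012,0,0],[1,0.04,-0.012,0,0],[1,0.04,-0.012,0,0]]]' 35; python3 snap.py s3
```

```text
time_s: 3.7
eef_pos: [547.0, 19.3, 106.5]
ee_rot: [0.0, 0.989, -0.147, 0.001]
force: [3.2, 0.0, -0.2]
grip_width: 0.089
{'time_s': np.float64(3.8), 'joints': array([-0.179,  0.489,  1.589, -0.   ,  1.063,  0.116]), 'eef_pos': array([546.987,  19.333, 106.472]), 'ee_rot': array([ 0.   ,  0.989, -0.147,  0.   ]), 'force': array([ 3.307, -0.689, -0.499]), 'grip_width': np.float64(0.084)}
```

View pics/s3.png

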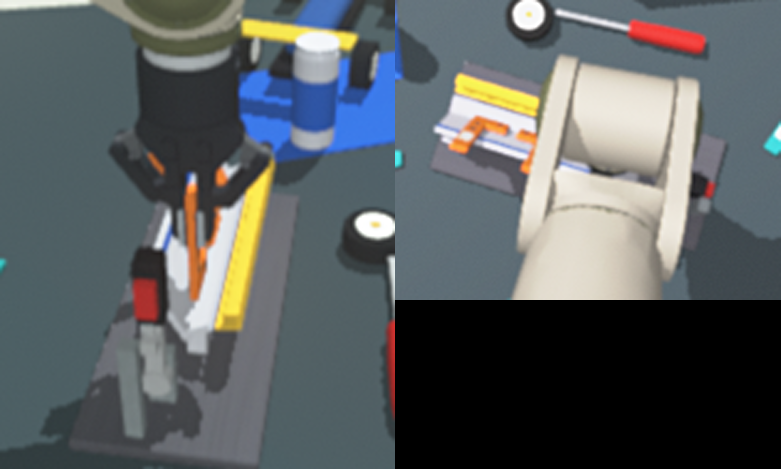

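```bash
python3 -m pendant '[[[1,0,0,0.03,0],[1,0,0,0.07,0],[1,0,0,0.11,0],[1,0,0,0.13,4],[1,0.003,0.006,0.13,12],[1,0.006,0.01,0.13,20],[1,0.01,0.02,0.13,28],[1,0.0145,0.0295,0.13,36],[1,0.0145,0.0295,0.13,44],[1,0.0145,0.0295,0.13,52],[1,0.0145,0.0295,0.13,60],[1,0.0145,0.0295,0.13,68],[1,0.0145,0.0295,0.13,76],[1,0.0145,0.0295,0.13,84],[1,0.0145,0.0295,0.13,90],[1,0.0145,0.0295,0.13,90]]]'; python3 -m pendant '[[[1,0,0,0,8],[1,0,0,0,16],[1,0,0,0,24],[1,0,0,0,32],[1,0,0,0,40],[1,0,0,0,48],[1,0,0,0,56],[1,0,0,0,64],[1,0,0,0,72],[1,0,0,0,80],[1,0,0,0,83],[1,0,0,0,83],[1,0,0,0,83]]]'; python3 snap.py s4
```

```text
time_s: 5.4
eef_pos: [560.6, 49.1, 235.9]
ee_rot: [-0.001, 0.803, 0.596, -0.001]
force: [0.5, 0.6, 0.0]
grip_width: 0.088
time_s: 6.7
eef_pos: [561.0, 49.0, 236.1]
ee_rot: [-0.0, 0.209, 0.978, -0.0]
force: [0.1, -0.3, -0.4]
grip_width: 0.096
{'time_s': np.float64(6.8), 'joints': array([-0.121,  0.395,  1.371,  0.   ,  1.377, -2.843]), 'eef_pos': array([561.081,  48.925, 236.189]), 'ee_rot': array([-0.   ,  0.208,  0.978, -0.   ]), 'force': array([-0.233, -0.046, -0.654]), 'grip_width': np.float64(0.088)}
```

View pics/s4.png

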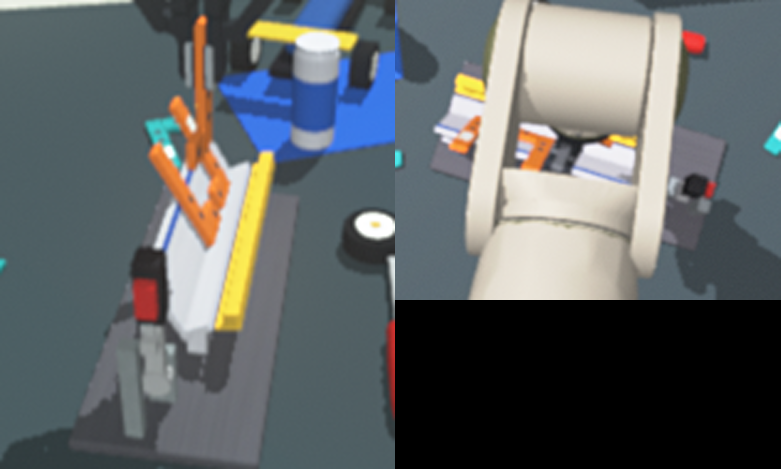

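```bash
cat > m.py <<'E'
import sys
from h import *
yaw=np.radians(-16.9); ex=np.array([np.cos(yaw),np.sin(yaw)]); ey=np.array([-ex[1],ex[0]])
n,k,u0,v0,u1,v1=sys.argv[1],sys.argv[2],*map(int,sys.argv[3:])
z=np.load(f"{n}_{k}.npz"); p,d=z["p"],z["d"]; C=cloud(n,d); M=masks(p)["orange"]&(d>0); b=np.zeros_like(M); b[v0:v1,u0:u1]=1
Q=C[M&b]; P=np.c_[Q[:,:2]@ex-515,Q[:,:2]@ey-256,Q[:,2]]
for lo in range(30,290,12):
    s=(P[:,2]>=lo)&(P[:,2]<lo+12)
    if s.sum()>3: print(lo,s.sum(),"x",np.percentile(P[s,0],[5,50,95]).round(1),"y",np.percentile(P[s,1],[5,50,95]).round(1),"zmin",P[s,2].min().round(1))
E
python3 m.py side s4 240 100 262 172
```

```text
66 19 x [-10.3  -5.7  -1.4] y [75.2 79.  85.9] zmin 66.6
78 21 x [-17.5 -12.5  -8.9] y [75.5 78.4 88.2] zmin 79.1
90 5 x [-17.1 -15.2 -14.7] y [75.9 77.8 87.4] zmin 90.2
114 16 x [-36.4 -31.6 -28.5] y [-1.5 75.2 78.2] zmin 116.3
126 23 x [-42.7 -38.6 -36.1] y [75.7 77.7 92.4] zmin 126.3
138 23 x [-46.9 -43.2 -40.5] y [74.8 82.3 93.2] zmin 138.7
174 16 x [2.1 7.5 9.8] y [-80.5 -63.8 -43.3] zmin 179.8
186 43 x [ 0.7  6.4 10. ] y [-80.3 -76.7 -44.9] zmin 186.0
198 56 x [0.7 6.  9.8] y [-79.8 -64.4 -49.2] zmin 198.3
210 27 x [ 4.3  8.2 10.6] y [-55.4 -53.7 -44.3] zmin 210.3
222 29 x [2.6 6.6 9.9] y [-55.3 -53.6 -48.2] zmin 222.1
234 19 x [2.7 5.  8.5] y [-55.2 -53.7 -52.6] zmin 234.0
246 19 x [2.9 5.1 7.3] y [-55.4 -54.  -52.7] zmin 246.1
258 18 x [3.1 5.4 7.3] y [-55.  -53.7 -52.3] zmin 258.9
270 24 x [1.1 5.5 9.3] y [-54.6 -53.5 -48.4] zmin 271.3
282 28 x [3.5 6.  9.5] y [-55.  -52.8 -39.4] zmin 282.0
```

```bash
python3 -m pendant '[[[1,0,0,-0.05,0],[1,0,0,-0.09,0],[1,0,0,-0.115,0],[1,0,0,-0.121,0],[1,0,0,-0.124,0],[1,0,0,-0.126,0],[1,0,0,-0.126,0],[1,0,0,-0.126,0]]]'; python3 snap.py s5; python3 m.py side s5 240 140 262 215
```

```text
time_s: 7.6
eef_pos: [561.7, 48.8, 111.3]
ee_rot: [0.001, 0.207, 0.978, 0.0]
force: [0.1, -0.2, 0.2]
grip_width: 0.092
{'time_s': np.float64(7.7), 'joints': array([-0.121,  0.514,  1.533, -0.   ,  1.093, -2.845]), 'eef_pos': array([561.515,  48.839, 110.966]), 'ee_rot': array([0.001, 0.207, 0.978, 0.   ]), 'force': array([ 0.654,  0.421, -1.418]), 'grip_width': np.float64(0.091)}
54 18 x [ 3.6  6.1 10.8] y [-80.7 -53.5  20.4] zmin 54.1
66 46 x [-9.   6.7 10.6] y [-80.  -67.1  -8.9] zmin 66.1
78 38 x [-16.4   7.4  11.7] y [-73.5 -53.6  -8.3] zmin 78.0
90 38 x [-23.    6.   11.6] y [-54.2 -40.6  78.9] zmin 90.0
102 43 x [-28.3 -22.4  10. ] y [-54.5  -9.4   3. ] zmin 102.3
114 23 x [-29.2   4.2   8.6] y [-54.4 -51.5   2.5] zmin 114.1
126 15 x [4.6 6.7 8.7] y [-55.2 -53.8 -52.7] zmin 126.7
138 17 x [-10.9   6.6   9.1] y [-55.2 -53.6 -48.6] zmin 139.1
150 28 x [-13.5   6.2  11.8] y [-56.5 -53.4 -47.5] zmin 150.0
162 19 x [ 4.   6.6 11.9] y [-56.7 -50.8 -37.1] zmin 163.0
```

View pics/s5.png

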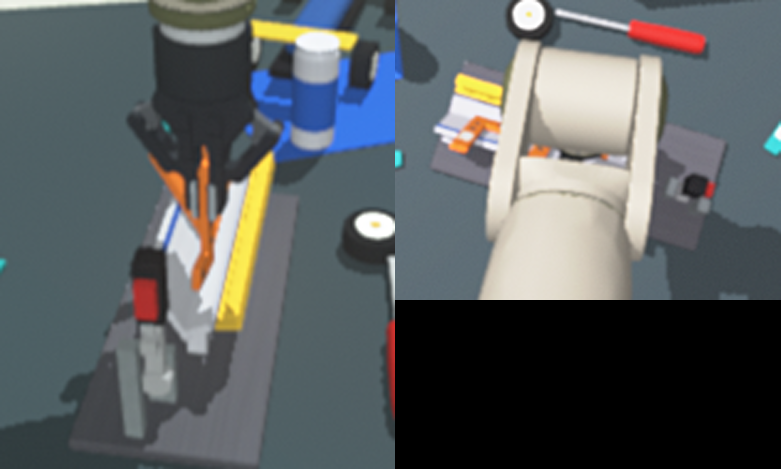

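```bash
python3 -m pendant '[[[1,0,0,-0.001,0],[1,0,0,-0.002,0],[0.75,0,0,-0.002,0],[0.65,0,0,-0.002,0],[0.55,-0.002,0.001,-0.002,0],[0.5,-0.006,0.002,-0.002,0],[0.4,-0.012,0.0035,-0.002,0],[0.3,-0.018,0.0055,-0.002,0],[0.2,-0.024,0.007,-0.002,0],[0.1,-0.03,0.009,-0.002,0],[0,-0.036,0.011,-0.002,0],[-0.1,-0.042,0.013,-0.002,0],[-0.15,-0.045,0.0137,-0.002,0],[-0.15,-0.045,0.0137,-0.002,0],[-0.15,-0.045,0.0137,-0.002,0]]]'; python3 snap.py s6
```

```text
time_s: 9.2
eef_pos: [516.4, 62.5, 108.4]
ee_rot: [0.0, 0.207, 0.978, -0.0]
force: [0.1, -1.2, -0.6]
grip_width: 0.578
{'time_s': np.float64(9.3), 'joints': array([-0.105,  0.434,  1.67 , -0.   ,  1.037, -2.829]), 'eef_pos': array([516.44 ,  62.502, 108.301]), 'ee_rot': array([0.   , 0.207, 0.978, 0.   ]), 'force': array([-1.193,  0.065,  0.075]), 'grip_width': np.float64(0.573)}
```

View pics/s6.png

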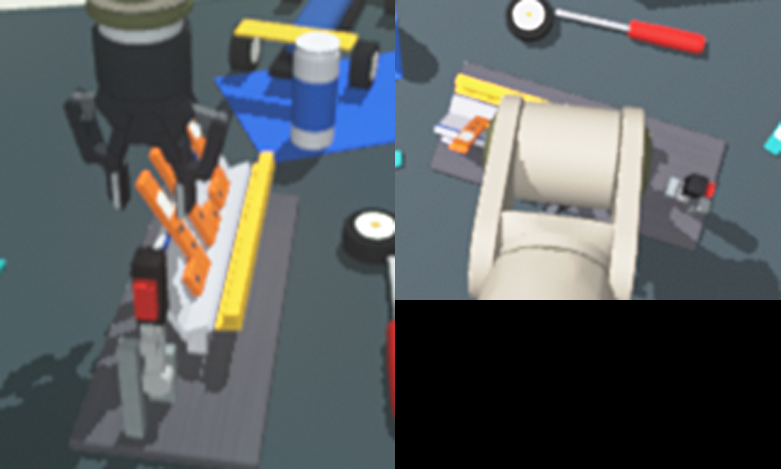

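```bash
python3 -m pendant '[[[-0.15,0,0,0.03,0],[-0.15,0,0,0.08,0],[-0.15,0,0,0.11,0],[-0.12,0.0132,0.0426,0.11,5],[-0.12,0.0132,0.0426,0.11,5],[-0.12,0.0132,0.0426,0.11,5]]]'; python3 snap.py s7;python3 m.py side s7 210 150 250 230
```

```text
time_s: 9.9
eef_pos: [529.4, 105.6, 217.9]
ee_rot: [-0.0, 0.164, 0.987, -0.0]
force: [-0.0, -0.5, 0.3]
grip_width: 0.559
{'time_s': np.float64(10.0), 'joints': array([-0.022,  0.356,  1.474, -0.   ,  1.313, -2.833]), 'eef_pos': array([529.227, 104.679, 217.843]), 'ee_rot': array([-0.   ,  0.165,  0.986, -0.   ]), 'force': array([ 0.266, -0.077,  0.937]), 'grip_width': np.float64(0.564)}
54 23 x [-4.7  0.3  3.5] y [-80.6 -79.2 -66.1] zmin 55.5
66 55 x [-9.7 -3.9 -0.7] y [-78.5 -56.8  -9.5] zmin 66.0
78 58 x [-17.9 -11.6  -7.1] y [-54.8 -43.   -0.4] zmin 78.2
90 55 x [-24.5 -18.3 -13.8] y [-55.  -42.2   2.2] zmin 90.4
102 65 x [-31.9 -25.1 -20.1] y [-55.1  -8.6  78.1] zmin 102.0
114 57 x [-38.  -32.8 -27.4] y [-54.8  -7.7  78.2] zmin 114.2
126 67 x [-44.  -38.5 -33.7] y [-54.5 -39.    1.5] zmin 126.5
138 70 x [-49.2 -44.2 -40.4] y [-54.1 -37.2   2.6] zmin 138.0
```

View pics/s7.png

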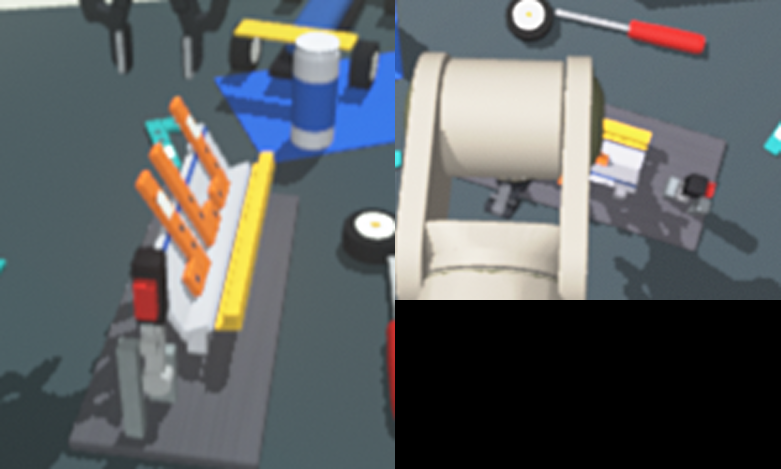

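The first turned stay leans home, label forward, toe towards the lever. Now the middle stay.

```bash
python3 -m pendant '[[[-0.12,0,0,-0.05,0],[-0.12,0,0,-0.09,0],[-0.12,0,0,-0.111,0],[-0.12,0,0,-0.111,0],[-0.1,0,0,-0.111,0],[0.0,0.006,-0.002,-0.111,0],[0.1,0.012,-0.0035,-0.111,0],[0.2,0.018,-0.005,-0.111,0],[0.25,0.024,-0.007,-0.111,0],[0.3,0.03,-0.009,-0.111,0],[0.4,0.035,-0.0105,-0.111,0],[0.5,0.038,-0.0115,-0.111,0],[0.6,0.04,-0.012,-0.111,0],[0.7,0.04,-0.012,-0.111,0],[1,0.04,-0.012,-0.111,0],[1,0.04,-0.012,-0.111,0],[1,0.04,-0.012,-0.111,0],[1,0.04,-0.012,-0.111,0]]]' 35; python3 snap.py s8
```

```text
time_s: 11.8
eef_pos: [569.6, 93.1, 107.5]
ee_rot: [0.0, 0.164, 0.986, -0.0]
force: [2.6, -1.1, -0.0]
grip_width: 0.088
{'time_s': np.float64(11.9), 'joints': array([-0.041,  0.546,  1.492, -0.   ,  1.103, -2.853]), 'eef_pos': array([569.569,  93.149, 107.399]), 'ee_rot': array([ 0.   ,  0.164,  0.986, -0.   ]), 'force': array([ 2.147, -1.122, -1.118]), 'grip_width': np.float64(0.085)}
```

View pics/s8.png

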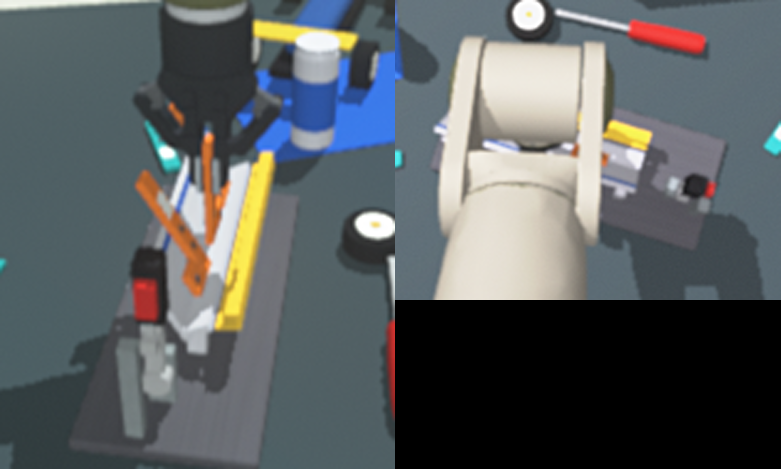

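```bash
python3 -m pendant '[[[1,0,0,0.03,0],[1,0,0,0.07,0],[1,0,0,0.11,0],[1,0,0,0.13,-4],[1,0.003,0.006,0.13,-12],[1,0.006,0.01,0.13,-20],[1,0.008,0.0157,0.13,-28],[1,0.008,0.0157,0.13,-36],[1,0.008,0.0157,0.13,-44],[1,0.008,0.0157,0.13,-52],[1,0.008,0.0157,0.13,-60],[1,0.008,0.0157,0.13,-68],[1,0.008,0.0157,0.13,-76],[1,0.008,0.0157,0.13,-84],[1,0.008,0.0157,0.13,-90],[1,0.008,0.0157,0.13,-90]]]'; python3 -m pendant '[[[1,0,0,0,-8],[1,0,0,0,-16],[1,0,0,0,-24],[1,0,0,0,-32],[1,0,0,0,-40],[1,0,0,0,-48],[1,0,0,0,-56],[1,0,0,0,-64],[1,0,0,0,-72],[1,0,0,0,-80],[1,0,0,0,-88],[1,0,0,0,-88],[1,0,0,0,-88]]]'; python3 snap.py s9
```

```text
time_s: 13.5
eef_pos: [577.0, 109.1, 237.0]
ee_rot: [-0.001, 0.814, 0.581, -0.001]
force: [0.3, 0.0, -0.4]
grip_width: 0.09
time_s: 14.8
eef_pos: [577.2, 109.0, 237.1]
ee_rot: [0.0, 0.99, -0.144, -0.0]
force: [-0.1, 0.3, 0.1]
grip_width: 0.088
{'time_s': np.float64(14.9), 'joints': array([-0.013,  0.449,  1.288,  0.   ,  1.405,  0.278]), 'eef_pos': array([577.323, 108.942, 237.235]), 'ee_rot': array([-0.   ,  0.989, -0.145, -0.   ]), 'force': array([-0.006, -0.389, -0.209]), 'grip_width': np.float64(0.087)}
```

View pics/s9.png

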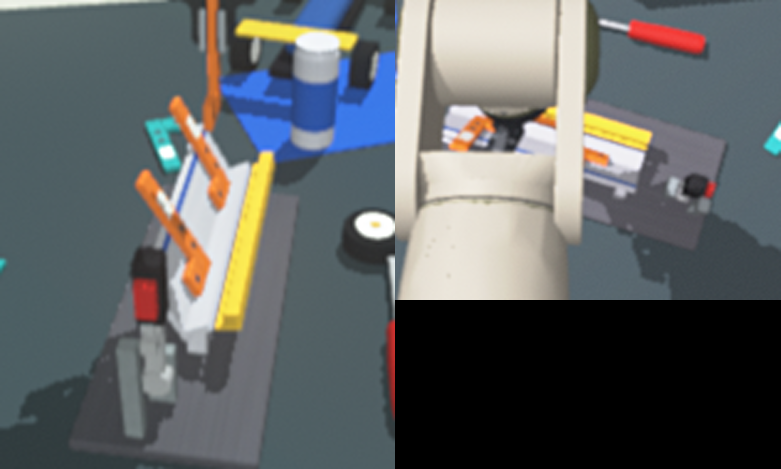

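```bash
python3 -m pendant '[[[1,0,0,-0.05,0],[1,0,0,-0.09,0],[1,0,0,-0.115,0],[1,0,0,-0.121,0],[1,0,0,-0.124,0],[1,0,0,-0.127,0],[1,0,0,-0.127,0],[1,0,0,-0.127,0]]]'; python3 -m pendant '[[[0.75,0,0,0,0],[0.65,0,0,0,0],[0.55,-0.002,0.001,0,0],[0.5,-0.006,0.002,0,0],[0.4,-0.012,0.0035,0,0],[0.3,-0.018,0.0055,0,0],[0.2,-0.024,0.007,0,0],[0.1,-0.03,0.009,0,0],[0,-0.036,0.011,0,0],[-0.1,-0.042,0.0128,0,0],[-0.15,-0.043,0.013,0,0],[-0.15,-0.043,0.013,0,0],[-0.15,-0.043,0.013,0.03,0],[-0.15,-0.043,0.013,0.07,0],[-0.15,-0.043,0.013,0.11,0],[-0.15,-0.043,0.013,0.11,0]]]'; python3 snap.py s10; python3 m.py side s10 210 140 262 230
```

```text
time_s: 15.7
eef_pos: [577.9, 108.9, 111.3]
ee_rot: [-0.0, 0.989, -0.147, 0.001]
force: [0.9, 0.1, -0.4]
grip_width: 0.082
time_s: 17.3
eef_pos: [536.6, 121.9, 225.7]
ee_rot: [-0.001, 0.989, -0.147, 0.005]
force: [-0.2, -0.3, -0.3]
grip_width: 0.578
{'time_s': np.float64(17.4), 'joints': array([0.01 , 0.372, 1.444, 0.   , 1.324, 0.305]), 'eef_pos': array([534.695, 121.789, 220.601]), 'ee_rot': array([-0.   ,  0.989, -0.147,  0.001]), 'force': array([-0.194,  0.254, -0.091]), 'grip_width': np.float64(0.574)}
42 16 x [1.1 3.6 6.8] y [-80.8 -18.7  58.1] zmin 47.8
54 164 x [-3.7  2.6  6.7] y [-79.7 -18.   78.1] zmin 54.0
66 151 x [-8.8 -3.4  0.2] y [-72.8 -10.1  78.3] zmin 66.0
78 82 x [-17.3 -11.5  -7.4] y [-54.7   7.4  83. ] zmin 78.1
90 81 x [-24.4 -18.5 -13.3] y [-54.1   7.1  82.4] zmin 90.1
102 59 x [-31.9 -25.3 -20.1] y [-55.6   6.1  78.8] zmin 102.0
114 42 x [-38.9 -34.2 -30.1] y [-55.4   6.2  77.9] zmin 114.1
126 90 x [-46.1 -38.9 -36.1] y [-54.3   6.1  87.5] zmin 126.4
138 87 x [-49.2 -44.4 -40.7] y [-53.6   7.7  88. ] zmin 138.1
```

View pics/s10.png

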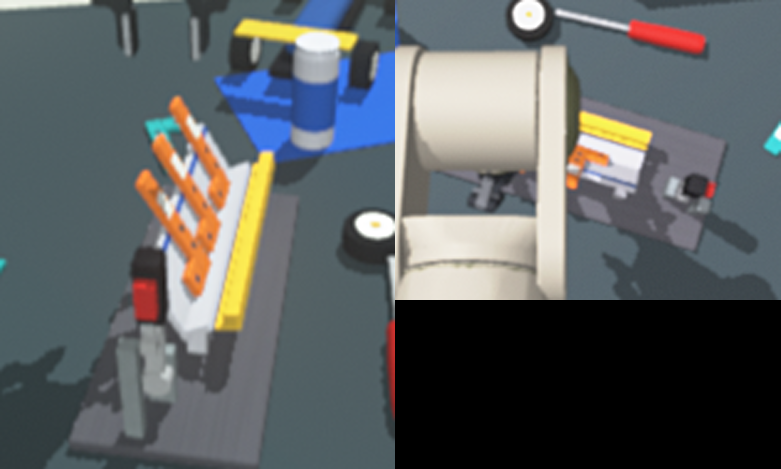

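```bash
python3 -m pendant '[[[-0.15,-0.18,-0.37,0.02,90],[-0.15,-0.18,-0.37,0.02,90],[-0.15,-0.18,-0.37,0.02,90],[-0.15,-0.18,-0.37,0.02,90],[-0.15,-0.18,-0.37,0.02,90],[-0.15,-0.18,-0.37,0.02,90],[-0.15,-0.18,-0.37,0.02,90],[-0.15,-0.18,-0.37,0.02,90],[-0.15,-0.18,-0.37,0.02,90],[-0.15,-0.18,-0.37,0.02,90],[-0.15,-0.18,-0.37,0.02,90],[-0.15,-0.18,-0.37,0.02,90],[-0.15,-0.18,-0.37,0.02,90]]]'; python3 snap.py s11
cat > c.py <<'E'
from h import *
import sys
k=sys.argv[1]
yaw=np.radians(-16.9); ex=np.array([np.cos(yaw),np.sin(yaw)]); ey=np.array([-ex[1],ex[0]])
for n in("top","side"):
    z=np.load(f"{n}_{k}.npz"); p,d=z["p"],z["d"]; C=cloud(n,d); M=masks(p)
    P=np.dstack([C[...,:2]@ex-515,C[...,:2]@ey-256,C[...,2]])
    box=(d>0)&(np.abs(P[...,0]+10)<75)&(np.abs(P[...,1])<125)&(P[...,2]>30)&M["orange"]
    for y0 in((-85,-33),(-25,31),(40,100)):
        Q=P[box&(P[...,1]>y0[0])&(P[...,1]<y0[1])]
        # front-face plane fit robust: x = a + b*y + c*z
        w=np.ones(len(Q),bool)
        for _ in range(6):
            A=np.c_[np.ones(w.sum()),Q[w,1],Q[w,2]-95]; s=np.linalg.lstsq(A,Q[w,0],rcond=None)[0]
            r=Q[:,0]-np.c_[np.ones(len(Q)),Q[:,1],Q[:,2]-95]@s; w=np.abs(r-np.median(r[w]))<2.5
        st=Q[w&(Q[:,2]>85)]
        print(n,len(Q),w.sum(),"face x@95 (y=%.0f) %.1f"%(st[:,1].mean(),s[0]+s[1]*st[:,1].mean()),"yawdeg %.1f"%np.degrees(np.arctan(s[1])),"lean %.1f"%np.degrees(np.arctan(-s[2])),"stem y",np.percentile(st[:,1],[3,97]).round(1),"zmax %.1f"%Q[:,2].max(), "toe ymin %.1f"%Q[Q[:,2]<75][:,1].min())
    b=(d>0)&(np.abs(P[...,0]+10)<40)&(P[...,1]>-215)&(P[...,1]<-165)&(P[...,2]>100)
    for nm,m in(("black",b&(p.max(-1)<70)),("red",b&M["red"])):
        Q=P[m]; print(n,nm,len(Q),np.percentile(Q,[3,50,97],axis=0).round(1).tolist())
E
python3 c.py s11
```

```text
time_s: 18.7
eef_pos: [354.0, -248.0, 239.1]
ee_rot: [-0.001, 0.803, 0.596, -0.0]
force: [-0.1, 0.4, 0.3]
grip_width: 0.572
{'time_s': np.float64(18.8), 'joints': array([-0.883,  0.1  ,  1.739, -0.   ,  1.304, -2.155]), 'eef_pos': array([ 354.27 , -247.892,  239.479]), 'ee_rot': array([-0.001,  0.804,  0.594, -0.   ]), 'force': array([-0.216, -0.026,  0.211]), 'grip_width': np.float64(0.577)}
top 120 100 face x@95 (y=-47) -16.9 yawdeg 2.3 lean 29.9 stem y [-55.1 -39. ] zmax 146.7 toe ymin -80.4
top 113 99 face x@95 (y=13) -17.6 yawdeg 0.6 lean 29.5 stem y [ 5.3 22.8] zmax 146.6 toe ymin -19.8
top 110 97 face x@95 (y=82) -18.0 yawdeg 0.6 lean 28.0 stem y [74.1 91.7] zmax 148.5 toe ymin 49.2
top black 90 [[-21.2, -189.8, 136.7], [-12.5, -180.5, 173.1], [-2.5, -173.1, 175.9]]
top red 20 [[-17.4, -202.2, 158.7], [-11.5, -198.7, 161.6], [-4.9, -193.7, 174.6]]
side 314 246 face x@95 (y=-49) -16.2 yawdeg 3.8 lean 30.3 stem y [-55.5 -38. ] zmax 146.3 toe ymin -81.2
side 252 177 face x@95 (y=12) -16.6 yawdeg 2.1 lean 29.7 stem y [ 5.4 21. ] zmax 146.8 toe ymin -20.6
side 204 148 face x@95 (y=81) -17.1 yawdeg 1.1 lean 28.3 stem y [75.2 92.5] zmax 147.7 toe ymin 48.5
side black 207 [[-18.2, -192.7, 120.7], [-3.8, -189.8, 168.5], [2.2, -176.8, 174.7]]
side red 156 [[-15.7, -201.1, 122.8], [-8.0, -199.6, 148.4], [-1.3, -192.0, 161.2]]
```

View pics/s11.png

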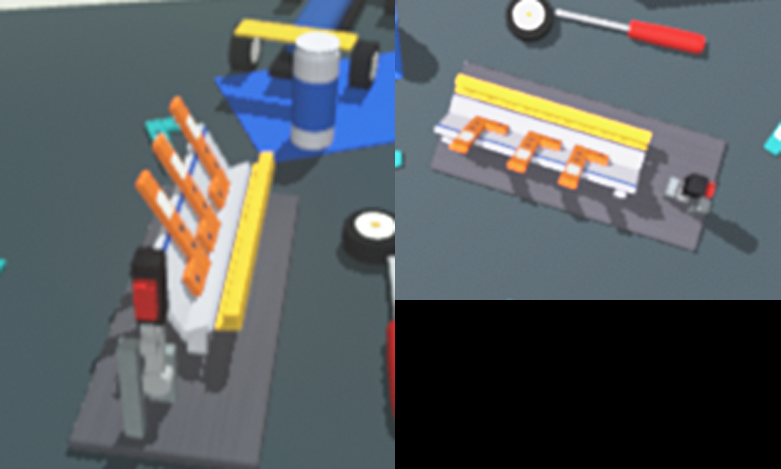

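```bash
python3 - <<'E'
from h import *
yaw=np.radians(-16.9); ex=np.array([np.cos(yaw),np.sin(yaw)]); ey=np.array([-ex[1],ex[0]])
for n in("top","side"):
    z=np.load(f"{n}_s11.npz"); p,d=z["p"],z["d"]; C=cloud(n,d)
    P=np.dstack([C[...,:2]@ex-515,C[...,:2]@ey-256,C[...,2]])
    b=(d>0)&(np.abs(P[...,0]+10)<70)&(P[...,1]>-240)&(P[...,1]<-127)&(P[...,2]>25)
    Q=P[b]
    for lo in range(25,180,12):
        q=Q[(Q[:,2]>=lo)&(Q[:,2]<lo+12)]
        if len(q)>3: print(n,lo,len(q),"x",q[:,0].min().round(),q[:,0].max().round(),"y",q[:,1].min().round(),q[:,1].max().round())
E
python3 -m pendant '[[[-0.28,0.15,0.171,0,0],[-0.28,0.15,0.171,0,0],[-0.28,0.15,0.171,0,0],[-0.28,0.15,0.171,0,0],[-0.28,0.15,0.171,0,0],[-0.28,0.15,0.171,0,0],[-0.28,0.15,0.171,0,0]]]'; python3 snap.py s12
```

```text
top 25 10 x -31.0 -0.0 y -211.0 -163.0
top 37 12 x -31.0 -7.0 y -212.0 -163.0
top 49 27 x -31.0 -0.0 y -204.0 -163.0
top 61 46 x -31.0 0.0 y -205.0 -163.0
top 73 5 x -31.0 -20.0 y -207.0 -200.0
top 85 6 x -31.0 -18.0 y -208.0 -200.0
top 97 33 x -31.0 -15.0 y -213.0 -200.0
top 109 5 x -29.0 -2.0 y -209.0 -173.0
top 121 6 x -21.0 -5.0 y -188.0 -173.0
top 133 9 x -21.0 -9.0 y -202.0 -173.0
top 145 12 x -21.0 -2.0 y -192.0 -173.0
top 157 28 x -21.0 -1.0 y -203.0 -173.0
top 169 86 x -21.0 1.0 y -195.0 -173.0
side 25 56 x -29.0 2.0 y -210.0 -159.0
side 37 74 x -30.0 2.0 y -211.0 -161.0
side 49 122 x -29.0 3.0 y -211.0 -166.0
side 61 111 x -30.0 2.0 y -211.0 -159.0
side 73 71 x -30.0 -2.0 y -211.0 -179.0
side 85 64 x -30.0 -2.0 y -211.0 -177.0
side 97 151 x -30.0 -2.0 y -211.0 -176.0
side 109 38 x -25.0 2.0 y -201.0 -173.0
side 121 40 x -20.0 2.0 y -201.0 -179.0
side 133 69 x -16.0 2.0 y -201.0 -175.0
side 145 80 x -20.0 2.0 y -202.0 -173.0
side 157 108 x -19.0 2.0 y -201.0 -173.0
side 169 115 x -19.0 2.0 y -193.0 -173.0
time_s: 19.5
eef_pos: [504.3, -76.7, 239.7]
ee_rot: [-0.0, 0.803, 0.595, -0.0]
force: [0.4, -1.1, 0.2]
grip_width: 0.643
{'time_s': np.float64(19.6), 'joints': array([-0.383,  0.273,  1.527, -0.   ,  1.341, -1.657]), 'eef_pos': array([503.943, -77.672, 240.074]), 'ee_rot': array([-0.   ,  0.804,  0.595, -0.   ]), 'force': array([-0.056, -0.234,  1.071]), 'grip_width': np.float64(0.64)}
```

View pics/s12.png

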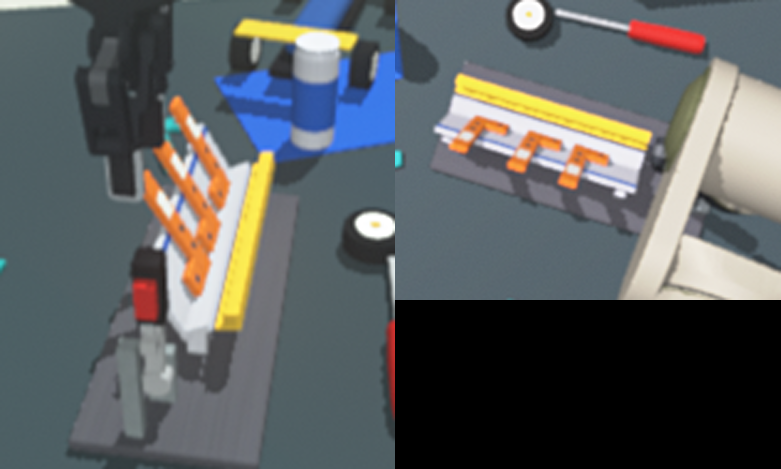

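```bash
python3 -m pendant '[[[-0.28,0.001,0,-0.04,0],[-0.28,0.001,0,-0.08,0],[-0.28,0.001,0,-0.1,0],[-0.28,0.001,0,-0.112,0],[-0.28,0.001,0,-0.112,0],[-0.28,0.001,0,-0.112,0]]]'; python3 snap.py s13
```

```text
time_s: 20.2
eef_pos: [505.8, -77.7, 129.4]
ee_rot: [0.001, 0.804, 0.595, 0.0]
force: [0.0, -0.6, 0.0]
grip_width: 0.64
{'time_s': np.float64(20.3), 'joints': array([-0.381,  0.389,  1.676, -0.   ,  1.075, -1.657]), 'eef_pos': array([506.027, -77.526, 129.608]), 'ee_rot': array([0.001, 0.803, 0.595, 0.001]), 'force': array([0.208, 1.179, 0.449]), 'grip_width': np.float64(0.64)}
```

View pics/s13.png

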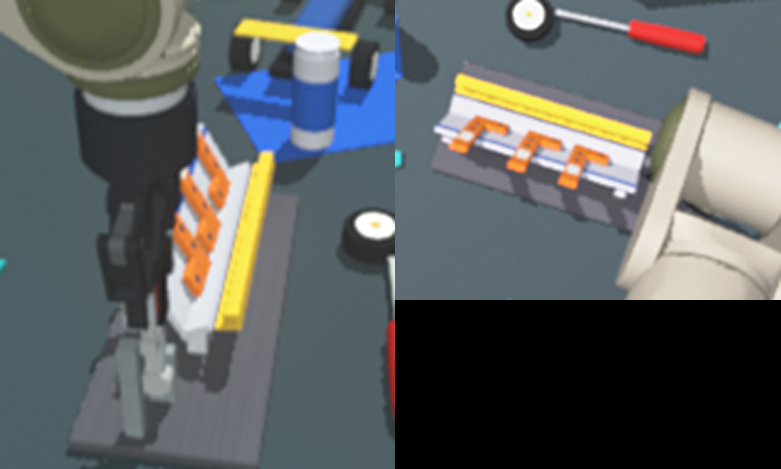

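```bash
python3 -m pendant '[[[0,0,0,0,0],[0.2,0,0,0,0],[0.3,0,0,0,0],[0.4,0,0,0,0],[0.5,0,0,0,0],[0.5,0,0,0,0]]]' 30; python3 -m pendant '[[[1,0,0,0,0],[1,0,0,0,0],[1,0,0,0,0],[1,0,0,0,0]]]' 40; python3 snap.py s14
```

```text
time_s: 20.9
eef_pos: [505.7, -77.7, 128.9]
ee_rot: [0.001, 0.803, 0.596, -0.0]
force: [-1.8, -3.9, 5.3]
grip_width: 0.273
time_s: 21.3
eef_pos: [505.7, -77.7, 129.0]
ee_rot: [0.001, 0.803, 0.596, -0.0]
force: [-2.5, -3.3, 6.0]
grip_width: 0.272
{'time_s': np.float64(21.4), 'joints': array([-3.810e-01,  3.890e-01,  1.676e+00, -1.000e-03,  1.075e+00,
       -1.657e+00]), 'eef_pos': array([505.688, -77.689, 128.961]), 'ee_rot': array([ 0.001,  0.803,  0.596, -0.   ]), 'force': array([-2.033, -3.415,  5.569]), 'grip_width': np.float64(0.271)}
```

View pics/s14.png

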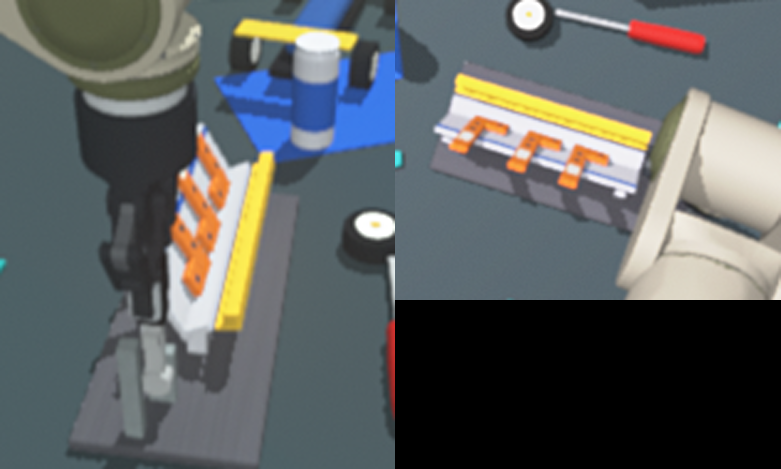

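```bash
python3 -m pendant '[[[1,-0.0046,0.0014,0,0],[1,-0.0093,0.0028,-0.0005,0],[1,-0.014,0.0042,-0.0012,0],[1,-0.0185,0.0056,-0.0019,0],[1,-0.0185,0.0056,-0.0019,0],[1,-0.0185,0.0056,-0.0019,0]]]'; python3 snap.py s15
```

```text
time_s: 22.0
eef_pos: [488.0, -72.3, 127.3]
ee_rot: [0.002, 0.803, 0.596, 0.001]
force: [1.5, -5.0, 4.4]
grip_width: 0.27
{'time_s': np.float64(22.1), 'joints': array([-3.850e-01,  3.540e-01,  1.734e+00, -1.000e-03,  1.050e+00,
       -1.660e+00]), 'eef_pos': array([487.996, -72.303, 127.272]), 'ee_rot': array([0.002, 0.803, 0.596, 0.001]), 'force': array([ 1.936, -5.122,  4.918]), 'grip_width': np.float64(0.27)}
```

View pics/s15.png

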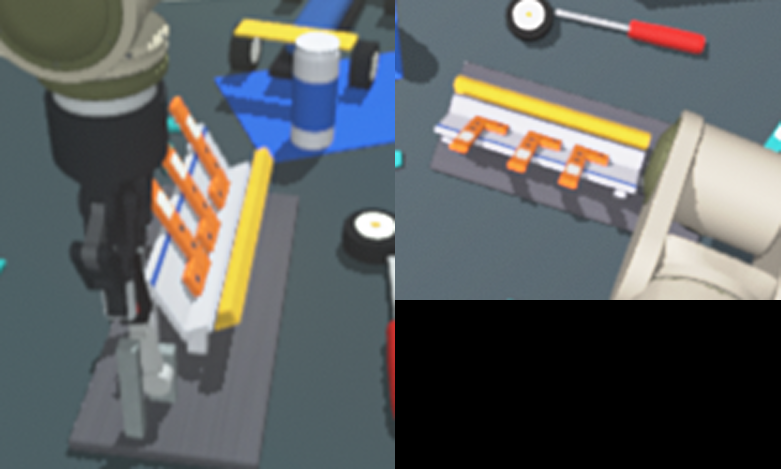

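The lever has moved, the yellow bar is turning with it, and the width stays at 23 mm, so the button is held in. I continue the arc to the stop.

```bash
python3 -m pendant '[[[1,-0.0045,0.0014,-0.0012,0],[1,-0.009,0.0028,-0.0024,0],[1,-0.0177,0.0054,-0.0058,0],[1,-0.026,0.0079,-0.01,0],[1,-0.0339,0.0103,-0.015,0],[1,-0.0413,0.0126,-0.0209,0],[1,-0.0481,0.0147,-0.0275,0],[1,-0.0542,0.0165,-0.0348,0],[1,-0.0596,0.0181,-0.0427,0],[1,-0.062,0.0189,-0.0468,0],[1,-0.0635,0.0194,-0.049,0],[1,-0.0635,0.0194,-0.049,0],[1,-0.0635,0.0194,-0.049,0],[1,-0.0635,0.0194,-0.049,0]]]'; python3 snap.py s16
```

```text
time_s: 23.5
eef_pos: [423.6, -52.8, 77.6]
ee_rot: [0.001, 0.803, 0.596, -0.0]
force: [-1.7, -8.5, 0.9]
grip_width: 0.273
{'time_s': np.float64(23.6), 'joints': array([-3.990e-01,  3.070e-01,  1.967e+00, -1.000e-03,  8.660e-01,
       -1.674e+00]), 'eef_pos': array([423.601, -52.794,  77.571]), 'ee_rot': array([ 0.001,  0.803,  0.596, -0.   ]), 'force': array([-1.892, -8.108,  2.289]), 'grip_width': np.float64(0.272)}
```

View pics/s16.png

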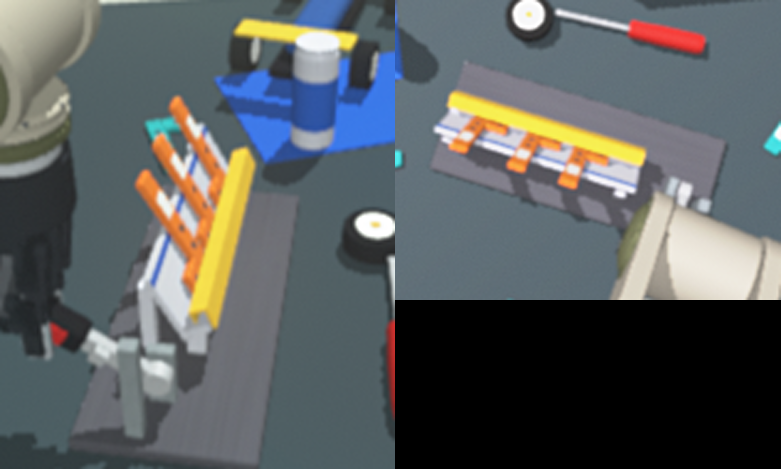

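```bash
python3 -m pendant '[[[1,-0.001,0.0003,-0.002,0],[1,-0.002,0.0006,-0.004,0],[1,-0.002,0.0006,-0.004,0]]]'; python3 -c "
from h import *
s=monitor.sense();print(s['eef_pos'],s['force'],s['grip_width'])"
```

```text
time_s: 23.9
eef_pos: [421.6, -52.2, 73.7]
ee_rot: [0.001, 0.803, 0.596, -0.0]
force: [-2.7, -8.4, 2.9]
grip_width: 0.27
[421.63822868 -52.20931156  73.67676907] [-2.69876234 -8.42791129  2.91073411] 0.2703400900327448
```

```bash
python3 -m pendant '[[[1,-0.002,0.0006,-0.004,0],[1,-0.002,0.0006,-0.004,0]]]'; python3 snap.py s17; python3 - <<'E'
from h import *
yaw=np.radians(-16.9); ex=np.array([np.cos(yaw),np.sin(yaw)]); ey=np.array([-ex[1],ex[0]])
p=cv2.imread("pics/side0.png")
z=np.load("side_s17.npz"); q=z["p"]
cv2.imwrite("pics/s17z.png",cv2.resize(q[190:290,160:250,::-1],None,fx=6,fy=6,interpolation=cv2.INTER_CUBIC))
C=cloud("side",z["d"]); P=np.dstack([C[...,:2]@ex-515,C[...,:2]@ey-256,C[...,2]])
for th in (.95,1.05,1.15):
    X=np.array([[ -9-r*np.sin(th),y,50+r*np.cos(th)] for r in (40,60,124) for y in (-172,-194)])
    W=np.c_[np.outer(X[:,0]+515,ex)+np.outer(X[:,1]+256,ey),X[:,2]]; print(th,((proj("side",W)-[160,190])*6).round().tolist())
E
```

```text
time_s: 24.1
eef_pos: [421.4, -52.1, 71.9]
ee_rot: [0.003, 0.803, 0.596, 0.001]
force: [-4.2, -6.1, 27.2]
grip_width: 0.272
{'time_s': np.float64(24.2), 'joints': array([-4.000e-01,  3.110e-01,  1.982e+00, -1.000e-03,  8.430e-01,
       -1.675e+00]), 'eef_pos': array([421.36 , -52.136,  71.845]), 'ee_rot': array([0.003, 0.803, 0.596, 0.001]), 'force': array([-4.456, -5.587, 28.219]), 'grip_width': np.float64(0.274)}
0.95 [[341.0, 294.0], [323.0, 344.0], [289.0, 262.0], [269.0, 311.0], [116.0, 156.0], [91.0, 204.0]]
1.05 [[336.0, 301.0], [317.0, 350.0], [280.0, 272.0], [261.0, 321.0], [100.0, 179.0], [75.0, 227.0]]
1.15 [[331.0, 308.0], [313.0, 358.0], [274.0, 283.0], [254.0, 333.0], [88.0, 203.0], [63.0, 251.0]]
```

View pics/s17z.png

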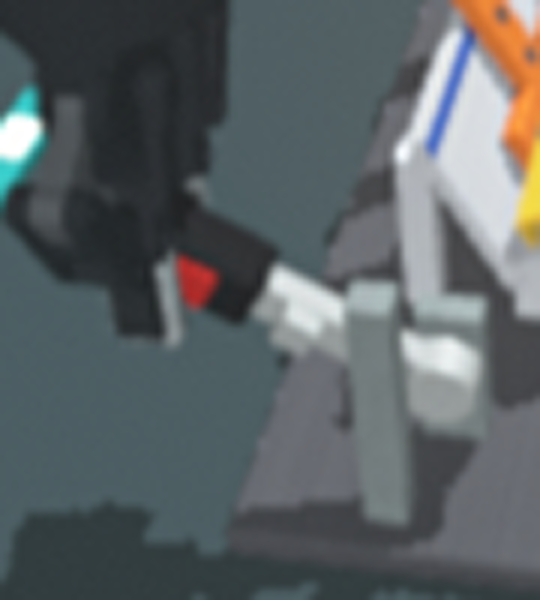

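The force rose to 28 N against the stop, so the lever is fully down. I ease off, open and retreat upwards.

```bash
python3 -m pendant '[[[1,0.0005,0,0.002,0],[1,0.0005,0,0.0025,0],[0.4,0.0005,0,0.0025,0],[0.1,0.0005,0,0.0025,0],[-0.2,0.0005,0,0.0025,0],[-0.3,0.0005,0,0.0025,0],[-0.3,0.0005,0,0.0025,0],[-0.3,0.0005,0,0.02,0],[-0.3,0.0005,0,0.06,0],[-0.3,0.0005,0,0.11,0],[-0.3,0.0005,0,0.16,0],[-0.3,-0.05,-0.03,0.16,0],[-0.3,-0.08,-0.08,0.16,0],[-0.3,-0.08,-0.13,0.16,0],[-0.3,-0.08,-0.18,0.16,0],[-0.3,-0.08,-0.2,0.16,0],[-0.3,-0.08,-0.2,0.16,0]]]'; python3 snap.py s18; python3 c.py s18 2>/dev/null | grep -v -e black -e red
```

```text
time_s: 25.9
eef_pos: [338.9, -253.9, 229.0]
ee_rot: [-0.0, 0.805, 0.594, -0.0]
force: [-1.2, 0.6, 0.4]
grip_width: 0.651
{'time_s': np.float64(26.0), 'joints': array([-0.916,  0.085,  1.784,  0.   ,  1.273, -2.191]), 'eef_pos': array([ 339.207, -250.795,  229.03 ]), 'ee_rot': array([-0.001,  0.804,  0.595,  0.   ]), 'force': array([-0.11 ,  0.465,  0.676]), 'grip_width': np.float64(0.65)}
top 105 86 face x@95 (y=-47) -16.9 yawdeg 3.2 lean 30.0 stem y [-55.4 -39. ] zmax 147.3 toe ymin -80.4
top 103 87 face x@95 (y=13) -17.5 yawdeg 0.4 lean 29.5 stem y [ 5.3 22.9] zmax 148.1 toe ymin -19.8
top 102 89 face x@95 (y=82) -17.8 yawdeg 0.3 lean 28.0 stem y [74.4 91.2] zmax 148.3 toe ymin 48.5
```

View pics/s18.png

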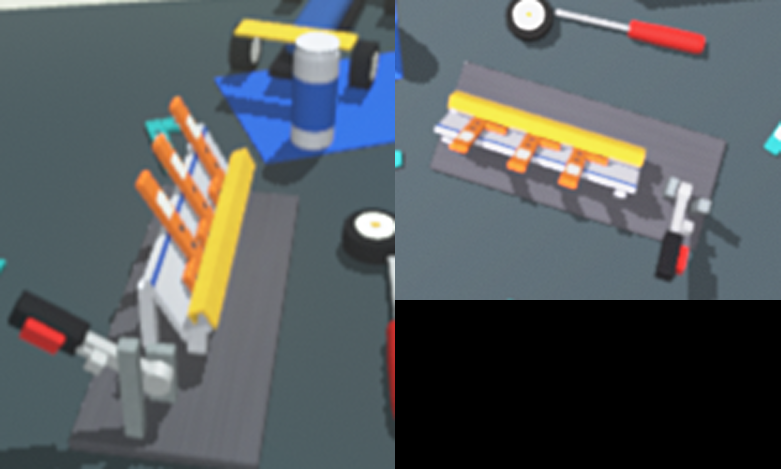

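```bash
python3 - <<'E'
from h import *
yaw=np.radians(-16.9); ex=np.array([np.cos(yaw),np.sin(yaw)]); ey=np.array([-ex[1],ex[0]])
for n in("top","side"):
    z=np.load(f"{n}_s18.npz"); p,d=z["p"],z["d"]; C=cloud(n,d); P=np.dstack([C[...,:2]@ex-515,C[...,:2]@ey-256,C[...,2]])
    b=(d>0)&(P[...,0]<-40)&(P[...,0]>-150)&(P[...,1]>-215)&(P[...,1]<-160)&(P[...,2]>60)
    r=P[b&masks(p)["red"]].mean(0); k=P[b&(p.max(-1)<60)]; print(n,"red",r,"angle",np.arctan2(-9-r[0],r[2]-50),"red ymin",P[b&masks(p)["red"]][:,1].min(),"black",k.min(0),k.max(0))
order.finish_job()
E
```

```text
top red [ -91.43746749 -197.07518502  107.17743476] angle 0.9643883599219152 red ymin -202.22069525927472 black [-118.57395029 -190.67378071   86.82802616] [ -66.6851171  -173.2796037   123.57341792]
side red [ -89.07580879 -198.32195441  100.73631924] angle 1.0060340753827763 red ymin -203.2435693166251 black [-116.32992997 -194.04290751   76.60010204] [ -61.75982431 -174.03504691  120.82861108]
the job is handed in; nothing more can be done
```

I turned round the middle stay and the one nearest the lever, and left the far, correct one alone. Both went back toe down against the board, about 36 mm and 18 mm along from their original places. I then squeezed the button, swung the lever down to its stop, let go and handed the job in at about 26 s.

**Stays:** after the lever move, all three face the right way, with their toes towards the lever. They lean about 28–30°, and their yaw against the rack is about 0–3°; the one nearest the lever was least straight in line. The front faces agree within about 1 mm, and the correct stay reads the same as before the lever move.

**Lever:** the grip width held at 23 mm throughout the swing, so the button stayed in. The force then rose to about 28 N at the stop.

**Disagreement:** the last lever angle estimates were 0.96 rad (top view) and 1.01 rad (side view), taken from the visible faces of the button. The top-view figure is barely above the 0.95 limit. I put the difference from 1.05 down to measuring those faces, because of the contact with the stop and the closed yellow bar.

**Other checks:** the button is proud again, at its starting position within about 2 mm. The arm was well clear of everything, and the can, wheel and screwdriver look unmoved.

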